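Slide the plywood plate out over the riser's edge to its scored line

ROBOT

A 6-joint arm with a two-finger parallel gripper is mounted at the origin on a cart in front of the work surface, level with it; the furniture and walls round the work are solid. World frame = base frame: x ahead of the robot, y to its left, z up, the work surface at z = 0. Lengths are in m, angles in rad, forces in N, time in s.
With the tool pointing down it reaches from about 0.225 to 0.875 m from the base axis. Payload 3.4 kg.
Tool frame: the origin (TCP) lies at the very end of the fingers, on their centre line; the grasp point (between the pads) lies 19 mm behind it; z points along the fingers, y is the line along which they close (so a half turn about z gives the same grasp; the last joint's range is limited). The gripper opens to 85 mm and grips with 20 to 120 N. Pads are 22 mm wide; open, the fingers measure 114 mm over their backs; the gripper's body (76 mm by 85 mm) begins 54 mm behind the grasp point. The pads swing forward as they close: fully open they stand 13 mm farther back than shut.
Start: joints at [1.105, 0.276, 1.505, -0, 1.361, -0.121], TCP at [0.194, 0.541, 0.231] pointing down, gripper open.
Joint ranges: [-2.89, 2.89], [-0.75, 2.08], [0.22, 2.7], [-1.18, 4.32], [0.11, 2.71], [-2.7, 2.7]. Speed limits (rad/s): [2.57, 2.57, 3.14, 3.14, 3.14, 3.14].

INTERFACE

Orientations are given as a unit quaternion [w, x, y, z].
In Python, from rig import manip, get_image, camera_info gives the robot as it stands. The module is installed in compiled form; this text tells all that it offers.
- The arm moves only by the shell command python3 -m crank 'ROWS' [FORCE]. ROWS is a JSON object of lists of equal length, an entry for each row: "translation": the shift along the tool's x, y, z in mm, a list of three; "roll": the turn about the tool's z in rad; "fingers": the opening, from 0 (shut) to 1 (fully open). A call has 1 to 8 rows; each row shifts and turns the commanded pose from where the row before left it, along the tool's axes as they then stand; what a row does not reach is not made up. A row lasts 1/10 s, in which the tool goes at most 50 mm and 8.59 degrees, less where a joint would pass 70% of its speed; a pose out of reach is approached as far as the arm can. A call is refused whole if a number of a shift passes 50 or a number of a turn 0.15, either way. A call with a gripper value outside its range is refused whole. The fingers move at their own pace and stop on an object; FORCE is the grip in N (left out, the last holds). Time passes only in rows, so rows that do not move let the fingers close. It gives the time, the measured TCP pose, the force, the opening and the grip force at its end, in the units of the state.
- manip.get_state(): the state, without advancing time (a new reading comes with each control period).
- get_image(name): name is "scene" or "top"; returns the picture (480x640x3 uint8, blue, green, red); there is no depth.
- camera_info(name): a dict with "mtx" (3x3 intrinsics, pixels), "D" ([k1, k2, p1, p2, k3] as OpenCV has them; the pictures are not rectified), "rvec" (rotation vector, rad) and "tvec" (3), from world to camera coordinates, as OpenCV has them. Camera axes: x right, y down, z forward; pixel columns grow to the right and rows downward; lengths in m; the calibration is good to about 2 mm. A picture is of the moment at which its call begins. camera_info takes no time and is no camera call.
- manip.sign_off(): hands the job in; it is judged then, once.
The state is a dict: "clock": time; "qpos": joint angles; "qd": joint speeds; "effort": joint torques, N m; "position": TCP position; "ee_rot": TCP orientation; "contact_force": force on the tool from outside, world axes, zero at the start; "moment": the same for the moment, N m; "width": finger opening in m; "gripper_force": force on a finger pad.
Only numpy, scipy, OpenCV 4.12 (cv2) and the standard library are available. Lean on these libraries where they do the work, as an engineer would, in place of code of your own. Each camera call takes 0.05 s, during which the arm holds its last target. There are 200 camera calls.

TASK

Get the plywood plate on the wooden riser ready for clamping: with the fingertips push it, lying flat, out over the riser's metal-edged side until the line scored across the plate lies right above that edge and the plate points square out over it. Only push or slide the plate, never pinch or lift it, leave the jar and the bottle on the riser and the loose things on the table as they stand, and finish with the hand clear.

Things in the scene. Friction and masses are not known exactly. Their poses are not given: they have to be found in the camera images.
- riser: low wooden bench riser, fixed to the table during the job: 300 mm (its x) by 260 mm (its y), flat top 60 mm above the table. Origin: centre of its underside, on the table; z up. Its -y side, to the robot's right, is the metal-edged side over which the plate goes; it is open underneath there. It may stand turned by up to 0.3 rad about the vertical.
- riser_edge (a point): middle of the outer edge of the riser's metal nosing (14 mm wide aluminium strip flush with the top), at top height. Axes as the riser's: -y points straight out over the edge, x runs along the edge.
- plate: loose plywood plate lying flat on the riser, 110 mm (its x) by 150 mm (its y) by 9 mm thick, about 0.1 kg. Origin: centre of its underside. Its -y end is the leading end, which goes out over the edge; it starts wholly on the riser, up to 0.3 rad out of square with it. The line that sets the overhang is a dark straight score across its top, parallel to x, 50 mm from the leading end; two small dark screw heads, flush, mark the opposite (back) end.
- plate_line (a point): middle of the scored line on the plate's top face: 50 mm behind the leading end, 100 mm from the back end. Axes as the plate's.
- plate_back (a point): middle of the plate's back end face (the plate's +y end, 110 mm wide), half-way up its 9 mm thickness: the face to push on. Axes as the plate's. The riser is bare behind it for at least 40 mm.
- copper_jar: small round pigment jar, white lid over a copper-brown body, 47 mm wide, 47 mm high, standing loose on the riser near one end of its x length, beside the plate. Origin: centre of its underside. To be left alone.
- small_bottle: small brown round bottle with black cap, 38 mm wide, 78 mm high, standing loose on the riser near the other end of its x length, beside the plate. Origin: centre of its underside. To be left alone.
- tape: roll of masking tape lying flat on the table to the right of the riser, 104 mm wide, 24 mm high. Origin: centre of its underside. To be left alone.
- wood_offcut: pine offcut, 34 x 72 x 45 mm, on the table to the right of the riser. Origin: centre of its underside. To be left alone.
- marker: marker pen lying on the table to the right, 18 mm thick, 136 mm long. Origin: its underside below the middle. To be left alone.

How it is judged:
By the outcome, as a careful person would: the job done as asked, in the order asked, and still so for the second after the job is handed in, with the robot touching nothing.
It also fails if it takes over 42 s, if anything falls off the work surface, if the arm or the gripper's body presses on something with over 40 N, if the wrist force passes 120 N, or if a joint passes its speed limit or range.

## Working session

There is one attempt and no reset: what is moved stays moved. The work goes in short steps, Python scripts to look and compute and a shell command to move; the robot and the scene stay as the last step left them, time stands still between calls to the robot, and variables do not carry over. Pictures are saved under pics/ and viewed, at most 10 in all, crops included, and the job is handed in when it is done.

```bash
mkdir -p pics; python3 - <<'E'
from rig import manip,get_image,camera_info
import cv2,numpy as np
for n in("top","scene"):
    cv2.imwrite(f"pics/{n}0.png",get_image(n)); c=camera_info(n)
    R=cv2.Rodrigues(np.array(c["rvec"],float))[0]; print(n,c["mtx"],c["D"],(-R.T@np.array(c["tvec"]).reshape(3)).round(3),R.round(2).tolist())
s=manip.get_state();print({k:np.round(v,3).tolist() for k,v in s.items()})
E
```

```text
top [[466.67900873   0.         316.03578473]
 [  0.         466.67900873 243.12297671]
 [  0.           0.           1.        ]] [-0.08754823  0.          0.          0.          0.        ] [ 0.477 -0.164  1.011] [[-0.02, -1.0, -0.04], [-1.0, 0.03, -0.08], [0.08, 0.04, -1.0]]
scene [[438.22237822   0.         314.9043458 ]
 [  0.         438.22237822 244.28444917]
 [  0.           0.           1.        ]] [0.02047639 0.         0.         0.         0.        ] [ 0.03  -0.431  0.687] [[0.5, -0.87, -0.0], [-0.62, -0.35, -0.7], [0.6, 0.35, -0.72]]
{'clock': 0.1, 'qpos': [1.105, 0.277, 1.506, -0.0, 1.361, -0.121], 'qd': [-0.001, -0.002, -0.004, -0.001, -0.0, 0.001], 'effort': [0.001, -41.77, -24.64, -0.0, 0.006, 0.0], 'position': [0.194, 0.541, 0.231], 'ee_rot': [-0.0, 0.172, 0.985, -0.001], 'contact_force': [0.049, 0.223, 0.225], 'moment': [-0.029, 0.025, -0.013], 'gripper_force': 0.0, 'width': 0.085}
```

View pics/top0.png

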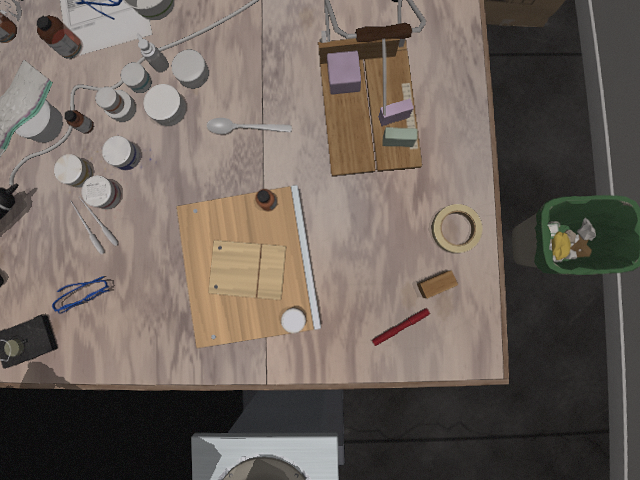

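View pics/scene0.png

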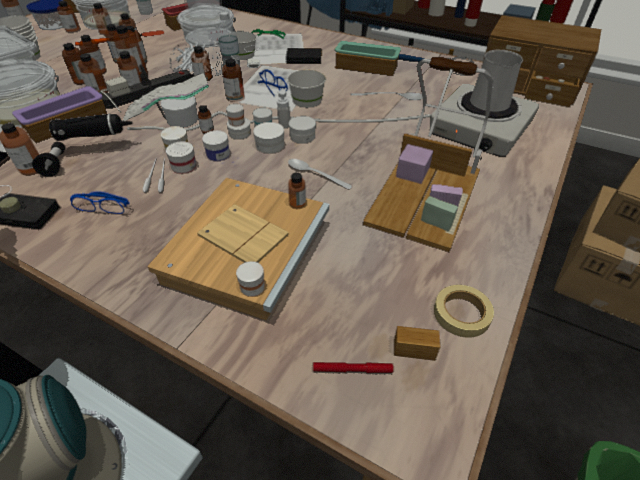

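The top view shows the riser (corners near (178,206), (293,186), (320,327), (198,347)) with the nosing on the right. The plate's corners are near (215,241), (286,245), (281,299), (210,294) and its score is near x≈260. The jar is at (293,320) and the bottle at (265,200). I'll enlarge to read these more closely.

```bash
python3 - <<'E'
import cv2
a=cv2.imread("pics/top0.png")[180:352,170:332]; cv2.imwrite("pics/top0c.png",cv2.resize(a,None,fx=3.4,fy=3.4,interpolation=cv2.INTER_CUBIC))
a=cv2.imread("pics/scene0.png")[165:315,145:335]; cv2.imwrite("pics/scene0c.png",cv2.resize(a,None,fx=4,fy=4,interpolation=cv2.INTER_CUBIC))
E
```

```text
(no output)
```

View pics/top0c.png

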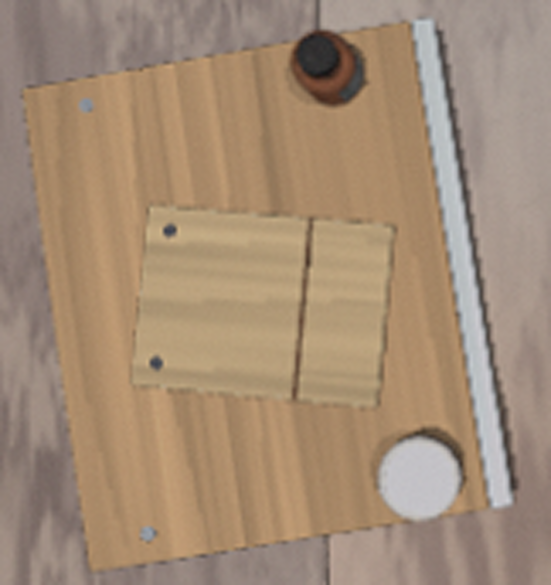

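View pics/scene0c.png

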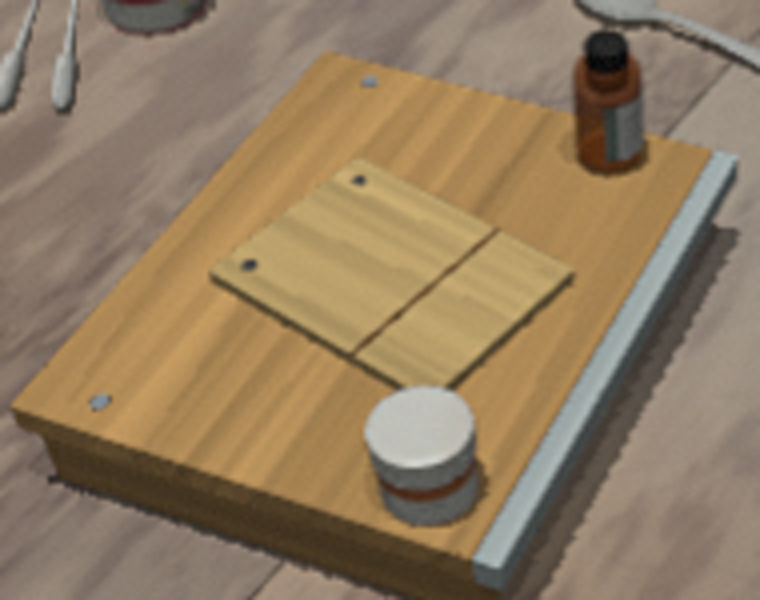

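```bash
cat >h.py <<'E'
import cv2,numpy as np
from scipy.optimize import least_squares
from rig import camera_info
def cam(n):
    c=camera_info(n); return [np.array(c[k],float) for k in("mtx","D","rvec","tvec")]
C={n:cam(n) for n in("top","scene")}
def px(crop,off,s): return (np.array(crop,float)+.5)/s-.5+np.array(off)
def world(n,p,z):
    K,D,r,t=C[n]; u=cv2.undistortPoints(np.array(p,float).reshape(-1,1,2),K,D).reshape(-1,2)
    R=cv2.Rodrigues(r)[0]; o=-R.T@t.reshape(3); d=np.c_[u,np.ones(len(u))]@R
    return (o+d*((z-o[2])/d[:,2])[:,None])[:,:2]
def rot(a): return np.array([[np.cos(a),-np.sin(a)],[np.sin(a),np.cos(a)]])
def fit(m,w,a0=0):  # model pts (local), world pts -> x,y,a
    m=np.array(m);f=lambda p:(m@rot(p[2]).T+p[:2]-w).ravel()
    s=least_squares(f,[*np.mean(w,0),a0]); return s.x,f(s.x).reshape(-1,2)*1e3
E
python3 - <<'E'
from h import *
np.set_printoptions(precision=4,suppress=True)
T=lambda c:px(c,(170,180),3.4); S=lambda c:px(c,(145,165),4)
# riser local: robot right=-y ; top image right=-y, top image up = +x
rw=world("top",T([(22,88),(432,19),(514,500),(92,571)]),.06)
pr,e=fit([(.15,.13),(.15,-.13),(-.15,-.13),(-.15,.13)],rw);print("riser",pr,e)
pm=[(.055,.075),(.055,-.075),(-.055,-.075),(-.055,.075),(.055,-.025),(-.055,-.025)]
pw=world("top",T([(150,207),(395,228),(378,408),(133,384),(310,218),(295,399)]),.069)
pp,e=fit(pm,pw);print("plate",pp,e)
sw=world("scene",S([(362,158),(574,276),(212,275),(496,231),(352,356)]),.069)
q,e=fit([pm[i] for i in(0,1,3,4,5)],sw);print("plate scene",q,e)
sr=world("scene",S([(325,55),(737,155),(475,555),(12,408)]),.06);q,e=fit([(.15,.13),(.15,-.13),(-.15,-.116),(-.15,.13)],sr);print("riser scene",q,e)
print("jar",world("top",T([(420,476)]),.107),world("scene",S([(421,432)]),.107),"bottle",world("top",T([(319,55)]),.138))
R=rot(pr[2]); L=lambda p:R.T@(np.array(p)-pr[:2])
for n,p in(("plate",pp[:2]),("jar",world("top",T([(420,476)]),.107)[0]),("bottle",world("top",T([(319,55)]),.138)[0])):print(n,"in riser",L(p))
print("rel yaw",pp[2]-pr[2])
E
```

```text
riser [0.5152 0.0171 0.1438] [[ 0.1694  0.866 ]
 [ 3.1502 -0.8579]
 [-2.3641 -0.8063]
 [-0.9555  0.7982]]
plate [ 0.5065  0.0152 -0.1089] [[ 1.5645  0.4377]
 [ 1.9214 -0.0172]
 [-0.5988 -0.1957]
 [-1.3928  1.2631]
 [-0.0148 -1.4246]
 [-1.4795 -0.0633]]
plate scene [ 0.5062  0.0124 -0.1189] [[-0.6453  0.9149]
 [ 2.2451  0.0877]
 [ 0.1424  3.0038]
 [-0.1031 -3.0799]
 [-1.6391 -0.9264]]
riser scene [0.5155 0.0147 0.1464] [[ 3.1409  3.6983]
 [ 1.2108 -1.365 ]
 [-2.7198 -2.7812]
 [-1.632   0.448 ]]
jar [[ 0.4067 -0.0808]] [[ 0.4029 -0.0847]] bottle [[ 0.6442 -0.0314]]
plate in riser [-0.0089 -0.0006]
jar in riser [-0.1214 -0.0814]
bottle in riser [ 0.1207 -0.0664]
rel yaw -0.25265462515094406
```

Both cameras agree to 2–3 mm. In the riser frame the plate is at (-9, -1) mm and 0.253 rad clockwise; the goal is yaw 0 and plate y = -105 mm. I'll use two half-open fingertips square to the riser, behind the plate, so the push squares it up by itself. First I turn the tool.

```bash
cat >>h.py <<'E'
from rig import manip
RP=np.array([.5154,.0160,.1448])
def tool():
    s=manip.get_state(); w,x,y,z=s["ee_rot"]; from scipy.spatial.transform import Rotation as Ro
    return s,Ro.from_quat([x,y,z,w]).as_matrix()
def goto(xr,yr,z,yaw=0):  # riser-frame target of TCP; prints shift in tool axes mm + roll
    s,M=tool(); R=rot(RP[2]); p=R@[xr,yr]+RP[:2]
    d=M.T@(np.r_[p,z]-s["position"])*1e3; a=np.arctan2(M[1,0],M[0,0])
    r=R.T@(np.array(s["position"][:2])-RP[:2])*1e3
    print("t %.2f shift"%s["clock"],d.round(1),"roll %.4f"%(a-(RP[2]+np.pi/2+yaw)),"riser xy",r.round(1),"z %.4f"%s["position"][2],"F",np.round(s["contact_force"],1),"w %.4f"%s["width"],"tilt",M[2].round(4))
E
python3 -m crank '{"translation":[[0,0,0],[0,0,0],[0,0,0],[0,0,0],[0,0,0],[0,0,0],[0,0,0],[0,0,0]],"roll":[0.135,0.135,0.135,0.135,0.135,0.135,0.135,0.135],"fingers":[0.5,0.5,0.5,0.5,0.5,0.5,0.5,0.5]}'
python3 -c "from h import *;goto(-.003,.110,.13)"
```

```text
clock: 0.9
position: [0.1942, 0.5409, 0.2308]
ee_rot: [0.0, 0.656, 0.755, -0.001]
contact_force: [-0.2, -0.6, -0.2]
width: 0.0427
gripper_force: 0.0
t 0.90 shift [-454.6  241.2  101. ] roll -0.0044 riser xy [-242.1  565.7] z 0.2308 F [-0.2 -0.6 -0.2] w 0.0427 tilt [-9.e-04 -6.e-04 -1.e+00]
```

```bash
python3 -m crank '{"translation":[[-38,20,0],[-38,20,0],[-38,20,0],[-38,20,0],[-38,20,0],[-38,20,0],[-38,20,0],[-38,20,0]],"roll":[0,0,0,0,0,0,0,0],"fingers":[0.5,0.5,0.5,0.5,0.5,0.5,0.5,0.5]}' >/dev/null
python3 -m crank '{"translation":[[-38,20,0],[-38,20,0],[-38,20,0],[-38,20,0],[0,0,0],[0,0,0]],"roll":[0,0,0,0,0,0],"fingers":[0.5,0.5,0.5,0.5,0.5,0.5]}' >/dev/null
python3 -c "from h import *;goto(-.003,.110,.09)"
```

```text
t 2.30 shift [  0.3  -1.3 140.7] roll -0.0012 riser xy [ -1.5 109.6] z 0.2307 F [-0.4  0.6 -0.3] w 0.0431 tilt [ 7.0e-04 -1.7e-03 -1.0e+00]
```

```bash
python3 -m crank '{"translation":[[0,-1,35],[0,0,35],[0,0,35],[0,0,30],[0,0,16],[0,0,5],[0,0,0],[0,0,0]],"roll":[0,0,0,0,0,0,0,0],"fingers":[0.5,0.5,0.5,0.5,0.5,0.5,0.5,0.5]}' >/dev/null
python3 - <<'E'
from h import *
goto(-.003,.110,.06)
from rig import get_image
a=cv2.resize(get_image("scene")[150:315,130:345],None,fx=3.6,fy=3.6,interpolation=cv2.INTER_CUBIC); cv2.imwrite("pics/s1.png",a)
E
```

```text
t 3.10 shift [-0.9 -1.3 16.2] roll 0.0021 riser xy [ -1.8 110.9] z 0.0762 F [ 0.2 -1.2 -0.7] w 0.0427 tilt [ 2.0e-04  1.8e-03 -1.0e+00]
```

View pics/s1.png

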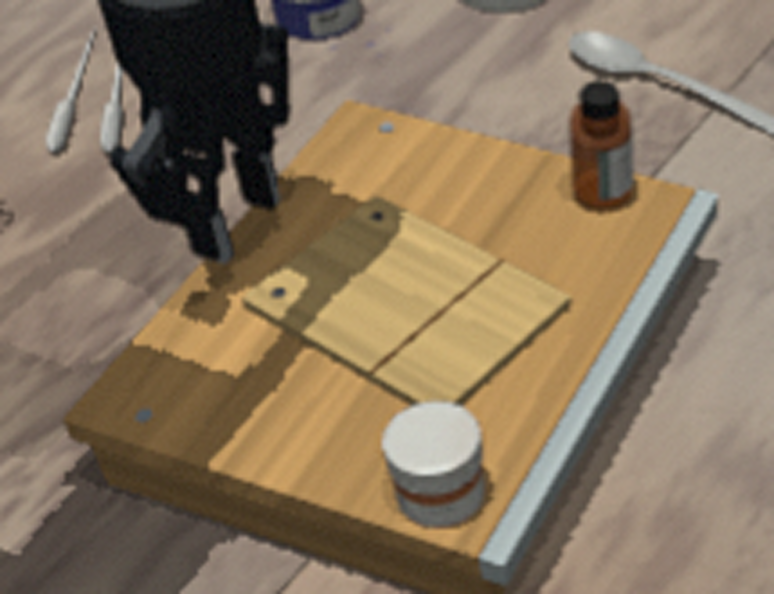

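The fingers stand behind the plate's back end, tips near (222,255) and (265,205) in the crop, above the bare riser and clear. Next I feel for the riser top.

```bash
python3 -m crank '{"translation":[[0,-1,6],[0,0,6],[0,0,0],[0,0,1],[0,0,0]],"roll":[0,0,0,0,0],"fingers":[0.5,0.5,0.5,0.5,0.5]}';python3 -m crank '{"translation":[[0,0,1],[0,0,0]],"roll":[0,0],"fingers":[0.5,0.5]}';python3 -m crank '{"translation":[[0,0,1],[0,0,0]],"roll":[0,0],"fingers":[0.5,0.5]}'
```

```text
clock: 3.65
position: [0.4962, 0.1246, 0.0622]
ee_rot: [-0.0, 0.654, 0.757, 0.0]
contact_force: [-0.5, -0.4, -0.3]
width: 0.0428
gripper_force: 0.0
clock: 3.85
position: [0.4962, 0.1247, 0.0613]
ee_rot: [-0.0, 0.654, 0.757, 0.0]
contact_force: [0.8, 1.1, 0.3]
width: 0.0425
gripper_force: 0.0
clock: 4.05
position: [0.4961, 0.1246, 0.0602]
ee_rot: [-0.0, 0.654, 0.757, -0.0]
contact_force: [-0.3, 0.0, -0.1]
width: 0.0427
gripper_force: 0.0
```

```bash
for i in 1; do python3 -m crank '{"translation":[[0,0,1],[0,0,0]],"roll":[0,0],"fingers":[0.5,0.5]}'|grep -E "pos|cont";python3 -m crank '{"translation":[[0,0,1],[0,0,0]],"roll":[0,0],"fingers":[0.5,0.5]}'|grep -E "pos|cont"; python3 -m crank '{"translation":[[0,0,1],[0,0,0]],"roll":[0,0],"fingers":[0.5,0.5]}'|grep -E "pos|cont";done
```

```text
position: [0.4961, 0.1247, 0.0592]
contact_force: [-0.5, -0.2, 0.1]
position: [0.4962, 0.1247, 0.0582]
contact_force: [0.8, 0.3, 0.5]
position: [0.4962, 0.1247, 0.0582]
contact_force: [-2.1, -0.4, 6.5]
```

Touched the riser at TCP z≈58 mm, so the tips end about 2 mm above the TCP. I raise the hand so the tips clear the riser by 3 mm, then push.

```bash
python3 -m crank '{"translation":[[0,0,-4],[-8,0,0],[-6,0,0],[-5,0,0],[-5,0,0],[-5,0,0],[-5,0,0],[-5,0,0]],"roll":[0,0,0,0,0,0,0,0],"fingers":[0.5,0.5,0.5,0.5,0.5,0.5,0.5,0.5]}'|grep -E "pos|cont";python3 -m crank '{"translation":[[-5,0,0],[-5,0,0],[-5,0,0],[-5,0,0],[-5,0,0],[-5,0,0],[-5,0,0],[0,0,0]],"roll":[0,0,0,0,0,0,0,0],"fingers":[0.5,0.5,0.5,0.5,0.5,0.5,0.5,0.5]}'|grep -E "pos|cont"
python3 - <<'E'
from h import *
goto(-.003,-.019,.0612)
from rig import get_image
t=get_image("top");cv2.imwrite("pics/t2.png",t)
cv2.imwrite("pics/t2c.png",cv2.resize(t[180:352,170:342],None,fx=3.4,fy=3.4,interpolation=cv2.INTER_CUBIC))
E
```

```text
position: [0.5019, 0.0856, 0.0612]
contact_force: [-0.6, 0.4, 0.2]
position: [0.5073, 0.0507, 0.0613]
contact_force: [0.4, -0.2, 1.2]
t 6.25 shift [-54.5   0.    0.2] roll 0.0007 riser xy [-3.1 35.5] z 0.0613 F [ 0.4 -0.2  1.2] w 0.0427 tilt [-4.e-04  4.e-04 -1.e+00]
```

View pics/t2c.png

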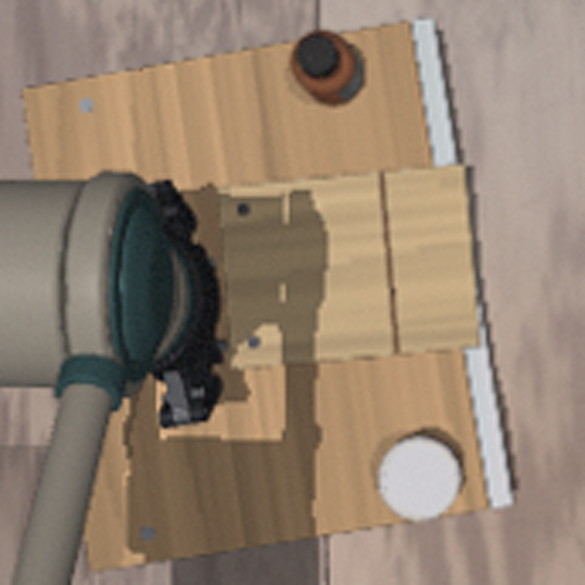

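The plate is moving out and turning square. Its score runs (382,172)–(396,352) in the crop, still about 0.09 rad off, and the jar and bottle haven't moved. I'll push on and measure.

```bash
python3 -m crank '{"translation":[[-5,0,0],[-5,0,0],[-5,0,0],[-5,0,0],[-5,0,0],[-5,0,0],[-5,0,0],[0,0,0]],"roll":[0,0,0,0,0,0,0,0],"fingers":[0.5,0.5,0.5,0.5,0.5,0.5,0.5,0.5]}'|grep -E "pos|cont"
python3 - <<'E'
from h import *
goto(-.003,-.019,.0612)
from rig import get_image
t=get_image("top");cv2.imwrite("pics/t3.png",t)
cv2.imwrite("pics/t3c.png",cv2.resize(t[205:325,220:360],None,fx=5,fy=5,interpolation=cv2.INTER_CUBIC))
E
```

```text
position: [0.5123, 0.016, 0.0613]
contact_force: [0.0, -0.2, -0.3]
t 7.10 shift [-19.5   0.    0.1] roll 0.0006 riser xy [-3.1  0.5] z 0.0613 F [ 0.  -0.2 -0.3] w 0.0427 tilt [-4.e-04  3.e-04 -1.e+00]
```

View pics/t3c.png

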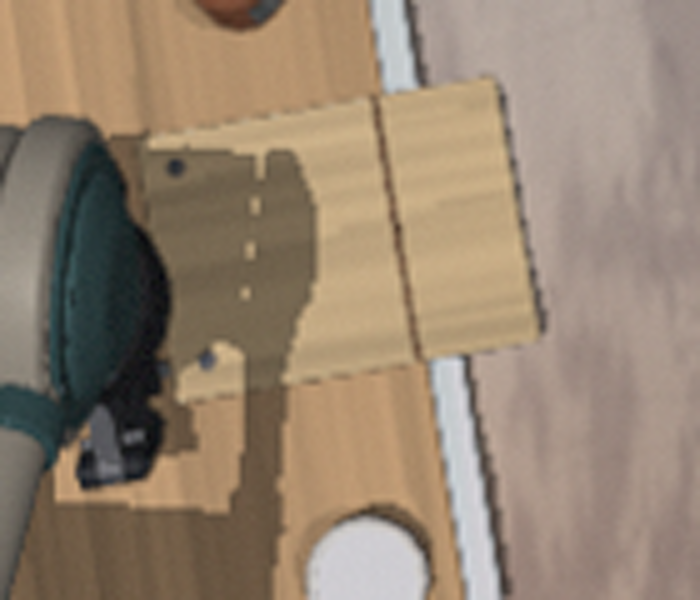

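The plate now looks square. The score runs (375,96)–(419,357) in the crop, about 40 px short of the nosing's outer edge, which passes near (424,85) and (463,357). I'll fit both lines at sub-pixel level.

```bash
cat >m.py <<'E'
import sys
from h import *
def edge(img="pics/top0.png"):   # nosing outer edge: bright -> dark, 50% crossing by max gradient centroid
    g=cv2.GaussianBlur(cv2.imread(img)[:,:,0].astype(float),(3,3),.6); P=[]
    for y in range(190,325):
        x0=293+(y-186)*27/141; xs=np.arange(int(x0)-4,int(x0)+6); d=-np.diff(g[y,xs]); i=d.argmax(); i0=max(i-1,0); k=slice(i0,i+2); w=d[k].clip(0)
        P.append(((xs[:-1][k]+.5)@w/w.sum(),y))
    return np.array(P)
def score(img,a,b):   # darkest line between a and b (full px), rows
    g=cv2.imread(img).astype(float).sum(2); P=[]
    for y in range(int(a[1])+2,int(b[1])-1):
        x0=a[0]+(y-a[1])*(b[0]-a[0])/(b[1]-a[1]); xs=np.arange(round(x0)-3,round(x0)+4); v=g[y,xs]; w=(np.median(v)-v-15).clip(0); c=np.abs(xs-x0)<2.6; w=w*c
        if w.sum()>20:P.append((xs@w/w.sum(),y))
    return np.array(P)
def line(w):  # robust: returns y = c + s*x
    k=np.ones(len(w),bool)
    for _ in range(4):
        f=np.polyfit(w[k,0],w[k,1],1); r=w[:,1]-np.polyval(f,w[:,0]); k=np.abs(r)<max(2*r[k].std(),4e-4)
    return f,r[k].std()*1e3,k.sum()
def report(img,a,b,eimg="pics/top0.png"):
    fe,re,ne=line(world("top",edge(eimg),.06)); fs,rs,ns=line(world("top",score(img,a,b),.069))
    W=world("top",[a,b],.069); ys=np.polyval(fs,W[:,0])
    gap=(ys-np.polyval(fe,W[:,0]))*np.cos(np.arctan(fe[0]))*1e3
    print("edge yaw %.4f rms %.2f n %d | score yaw %.4f rms %.2f n %d | gap at ends mm"%(np.arctan(fe[0]),re,ne,np.arctan(fs[0]),rs,ns),gap.round(2),"mean %.2f"%gap.mean(),"len",np.linalg.norm(W[0]-W[1]).round(4))
    print("edge resid vs riser corners fit: y(.5)=%.4f"%np.polyval(fe,.5145))
E
python3 - <<'E'
from m import *
T=lambda c:px(c,(220,205),5)
report("pics/t3.png",T((375,96)),T((419,357)))
print(rot(RP[2])@[0,-.13]+RP[:2])
R=rot(RP[2]);
w=world("top",T([(498,78),(545,338),(375,96),(419,357),(147,140)]),.069); print(((w-RP[:2])@R*1e3).round(1))
E
```

```text
edge yaw 0.1408 rms 0.24 n 121 | score yaw 0.1470 rms 0.15 n 49 | gap at ends mm [17.29 16.62] mean 16.95 len 0.1078
edge resid vs riser corners fit: y(.5)=-0.1127
[ 0.53415829 -0.11263952]
[[  65.4 -161.6]
 [ -42.  -162.5]
 [  66.8 -110.9]
 [ -41.  -111.1]
 [  65.1  -15.6]]
```

```bash
python3 - <<'E'
from m import *
im=cv2.imread("pics/top0.png")
for y in(230,270): 
    x0=int(293+(y-186)*27/141); print(y,x0-8,im[y,x0-8:x0+6].tolist())
g=im[:,:,0].astype(float);P=[];Q=[]
for y in range(195,320):
    x0=293+(y-186)*27/141; xs=np.arange(int(x0)-9,int(x0)+6); v=g[y,xs]; hi=np.sort(v)[-4:].mean(); m=v.argmax()
    def cross(i,s,lo): 
        t=(hi+lo)/2
        while v[i+s]>t:i+=s
        return xs[i]+s*(v[i]-t)/(v[i]-v[i+s])
    try:P.append((cross(m,-1,v[:2].mean()),y));Q.append((cross(m,1,v[m:m+7].min()),y))
    except IndexError:pass
fp,fq=[line(world("top",np.array(A),.06)) for A in(P,Q)];print(fp,fq,"width mm",(np.polyval(fp[0],.515)-np.polyval(fq[0],.515))*np.cos(.141)*1e3, "outer y(.5145)",np.polyval(fq[0],.5145))
E
```

```text
230 293 [[100, 133, 162], [99, 130, 162], [104, 137, 169], [103, 138, 171], [86, 113, 137], [147, 145, 141], [195, 193, 187], [193, 190, 185], [192, 191, 184], [197, 195, 189], [201, 196, 195], [161, 157, 156], [69, 71, 79], [72, 77, 85]]
270 301 [[104, 138, 171], [106, 142, 176], [96, 133, 165], [144, 151, 160], [191, 186, 182], [193, 191, 185], [190, 189, 183], [196, 192, 189], [199, 195, 194], [184, 181, 180], [128, 126, 126], [68, 74, 83], [116, 127, 142], [145, 159, 176]]
(array([ 0.14177293, -0.17267338]), np.float64(0.34783008149516714), np.int64(123)) (array([ 0.14127397, -0.18571086]), np.float64(0.3438792054414711), np.int64(121)) width mm 13.162514319016275 outer y(.5145) -0.1130254037093736
```

The nosing measures 13.2 mm against 14, so the edge is good to about 0.5 mm and the remaining gap is about 17.2 mm. I push most of it with a small squaring turn and then re-measure.

```bash
python3 -m crank '{"translation":[[-4,0,0],[-4,0,0],[-3,0,0],[-2,0,0],[-1,0,0],[0,0,0]],"roll":[0.005,0,0,0,0,0],"fingers":[0.5,0.5,0.5,0.5,0.5,0.5]}'|grep -E "pos|cont"
python3 - <<'E'
from m import *
goto(-.003,-.019,.0612)
from rig import get_image
cv2.imwrite("pics/t4.png",get_image("top"))
T=lambda c:px(c,(220,205),5); s=np.array([7.05,-1.2])  # expected shift of ~14 mm along -y of riser
report("pics/t4.png",T((375,96))+s,T((419,357))+s)
E
```

```text
position: [0.5141, 0.0028, 0.0613]
contact_force: [0.4, -0.2, 0.3]
t 7.75 shift [-6.1  0.2  0.1] roll -0.0039 riser xy [ -3.2 -12.9] z 0.0613 F [ 0.4 -0.2  0.3] w 0.0427 tilt [-1.e-04  2.e-04 -1.e+00]
edge yaw 0.1408 rms 0.24 n 121 | score yaw 0.1424 rms 0.17 n 49 | gap at ends mm [3.87 3.7 ] mean 3.78 len 0.1077
edge resid vs riser corners fit: y(.5)=-0.1127
```

```bash
python3 -m crank '{"translation":[[-2,0,0],[-1,0,0],[0,0,0],[0,0,0],[0,0,0]],"roll":[0,0,0,0,0],"fingers":[0.5,0.5,0.5,0.5,0.5]}'|grep -E "pos|cont"
python3 - <<'E'
from m import *
goto(-.003,-.019,.0612)
from rig import get_image
cv2.imwrite("pics/t5.png",get_image("top"));t=get_image("scene");cv2.imwrite("pics/s5.png",t)
T=lambda c:px(c,(220,205),5); s=np.array([9,-1.5])
report("pics/t5.png",T((375,96))+s,T((419,357))+s)
a=cv2.imread("pics/t5.png")[210:300,270:360]; b=t[165:315,200:350]
cv2.imwrite("pics/c5.png",np.hstack([cv2.resize(a,(400,400),interpolation=2),cv2.resize(b,(400,400),interpolation=2)]))
E
```

```text
position: [0.5145, -0.0, 0.0613]
contact_force: [-0.6, 0.2, -0.6]
t 8.30 shift [-3.3  0.2  0.1] roll -0.0037 riser xy [ -3.2 -15.7] z 0.0613 F [-0.6  0.2 -0.6] w 0.0429 tilt [-1.e-04  2.e-04 -1.e+00]
edge yaw 0.1408 rms 0.24 n 121 | score yaw 0.1441 rms 0.15 n 49 | gap at ends mm [1.05 0.68] mean 0.87 len 0.1077
edge resid vs riser corners fit: y(.5)=-0.1127
```

View pics/c5.png

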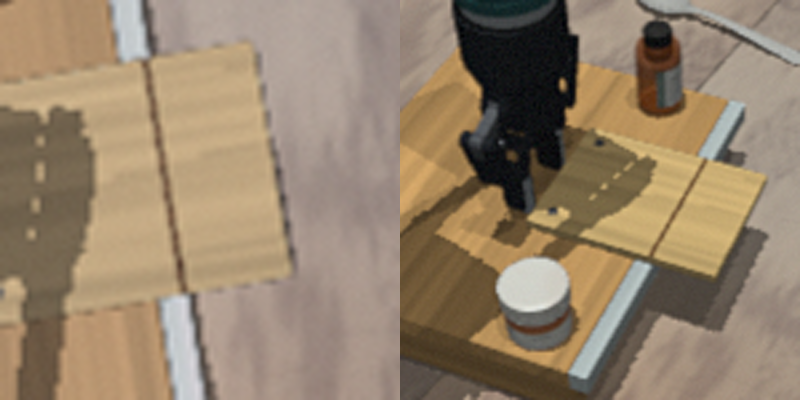

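Left crop: the score, (147,60)–(184,292), sits just inside the nosing's outer edge. Right crop: the plate overhangs square, with the jar and bottle untouched. About 1 mm remains, so I nudge that, then back off.

```bash
python3 -m crank '{"translation":[[-1,0,0],[0,0,0],[0,0,0],[0,0,0]],"roll":[0.002,0,0,0],"fingers":[0.5,0.5,0.5,0.5]}'|grep -E "pos|cont"
python3 - <<'E'
from m import *
from rig import get_image
T=lambda c:px(c,(220,205),5); s=np.array([9.5,-1.5])
for i in range(2):
    f=f"pics/t6{i}.png";cv2.imwrite(f,get_image("top")); report(f,T((375,96))+s,T((419,357))+s)
E
```

```text
position: [0.5146, -0.001, 0.0613]
contact_force: [-0.2, 1.1, -0.2]
edge yaw 0.1408 rms 0.24 n 121 | score yaw 0.1430 rms 0.15 n 49 | gap at ends mm [ 0.03 -0.22] mean -0.10 len 0.1077
edge resid vs riser corners fit: y(.5)=-0.1127
edge yaw 0.1408 rms 0.24 n 121 | score yaw 0.1430 rms 0.15 n 49 | gap at ends mm [ 0.03 -0.22] mean -0.09 len 0.1077
edge resid vs riser corners fit: y(.5)=-0.1127
```

Aligned to within a few tenths of a mm and about 0.002 rad. Now I back away, straight back first and then up.

```bash
python3 -m crank '{"translation":[[4,0,0],[10,0,0],[10,0,-2],[5,0,-20],[0,0,-40],[0,0,-40],[0,0,-40],[0,0,0]],"roll":[0,0,0,0,0,0,0,0],"fingers":[0.5,0.5,0.5,0.5,0.5,0.5,0.5,0.5]}'|grep -E "pos|cont"
python3 -m crank '{"translation":[[40,0,0],[40,0,0],[40,0,0],[40,0,0],[40,0,0],[40,0,0],[0,0,0],[0,0,0]],"roll":[0,0,0,0,0,0,0,0],"fingers":[0.5,0.5,0.5,0.5,0.5,0.5,0.5,0.5]}'|grep -E "pos|cont"
python3 - <<'E'
from m import *
from rig import get_image
T=lambda c:px(c,(220,205),5); s=np.array([9.5,-1.5])
f="pics/t7.png";a=get_image("top");cv2.imwrite(f,a); report(f,T((375,96))+s,T((419,357))+s)
cv2.imwrite("pics/t7c.png",cv2.resize(a[180:352,170:342],None,fx=3.4,fy=3.4,interpolation=cv2.INTER_CUBIC))
E
```

```text
position: [0.5141, 0.0285, 0.2092]
contact_force: [0.8, 0.1, 0.1]
position: [0.4762, 0.2662, 0.2025]
contact_force: [-0.4, -0.3, 0.0]
edge yaw 0.1408 rms 0.24 n 121 | score yaw 0.1431 rms 0.15 n 49 | gap at ends mm [ 0.03 -0.23] mean -0.10 len 0.1077
edge resid vs riser corners fit: y(.5)=-0.1127
```

View pics/t7c.png

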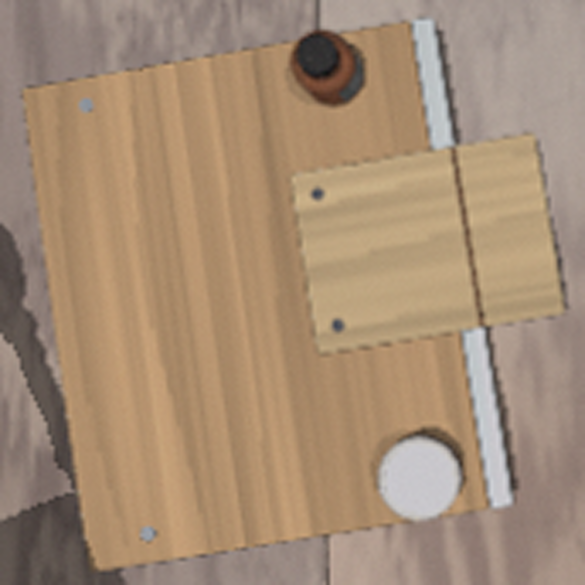

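The score (455,150)–(482,326) lies on the nosing's outer edge and the plate is square. The jar (420,476) and bottle (319,55) are where they started, and the hand is clear.

```bash
python3 -c "from rig import manip;print(manip.sign_off())"
```

```text
the job is handed in; nothing more can be done
None
```

The job is handed in: the plate lies flat with its scored line above the metal edge (measured within about 0.5 mm) and square to it within about 0.002 rad; the jar and bottle have not moved, and the hand is clear.

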